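Load an angle cleat into a leaf drill jig, plain leg down

ROBOT

A 7-joint arm with a two-finger parallel gripper is mounted at the origin on the work surface. World frame = base frame: x ahead of the robot, y to its left, z up, the work surface at z = 0. Lengths are in m, angles in rad, forces in N, time in s.
With the tool pointing down it reaches from about 0.4 to 0.85 m from the base axis. Payload 10.4 kg.
Tool frame: the origin (TCP) lies midway between the tips of the shut fingers; the grasp point (between the pads) lies 19 mm behind it; z points along the fingers, y is the line along which they close (so a half turn about z gives the same grasp; the last joint's range is limited). The gripper opens to 85 mm and grips with 20 to 120 N. Pads are 22 mm wide; open, the fingers measure 114 mm over their backs; the gripper's body (76 mm by 85 mm) begins 54 mm behind the grasp point. The pads swing forward as they close: fully open they stand 13 mm farther back than shut.
Start: joints at [-1.169, 0.332, -0.065, 1.46, 0.022, 1.35, -0.088], TCP at [0.258, 0.569, 0.231] pointing down, gripper open.
Joint ranges: [-2.6, 2.6], [-0.5, 2.12], [-1.47, 1.34], [0.16, 2.42], [-1.27, 4.41], [0.06, 2.06], [-2.6, 2.6]. Speed limits (rad/s): [2.22, 2.22, 2.79, 2.79, 3.14, 3.14, 3.14].

INTERFACE

Orientations are given as a unit quaternion [x, y, z, w].
In Python, from workcell import get_obs, camera, camera_params, hand_in gives the robot as it stands.
- The arm moves only by the tool carry_out, never from a script. Its argument "commands" is a list that holds one entry, the list of rows, each a list of 6 numbers: the shift along the tool's x, y, z in units of 40 mm (1.0 is 40 mm), then the turn, a rotation vector about the tool's x, y, z in units of 6 degrees (1.0 is 6 degrees). In form: [[[x, y, z, ax, ay, az], ...]]. A call has 1 to 20 rows; each row shifts and turns the commanded pose from where the row before left it, along the tool's axes as they then stand; what a row does not reach is not made up. A row lasts 1/12 s, in which the tool goes at most 41.7 mm and 7.16 degrees, less where a joint would pass 70% of its speed; a pose out of reach is approached as far as the arm can. A call is refused whole if a number of a shift passes 1 or a number of a turn 1, either way. A call with a gripper value outside its range is refused whole. "hand" is the closure, from -1 (fully open) to 1 (shut), set as the call begins (left out, the last holds). The fingers move at their own pace and stop on an object; "force" is the grip in N (left out, the last holds). Time passes only in rows, so rows that do not move let the fingers close. It gives the time, the measured TCP pose, the force, the opening and the grip force at its end, in the units of the state.
- get_obs(): the state, without advancing time (a new reading comes with each control period).
- camera(name): name is "scene" or "top" or "wrist"; returns the picture (384x512x3 uint8, red, green, blue); there is no depth.
- camera_params(name): a dict with "mtx" (3x3 intrinsics, pixels), "R" (3x3) and "t" (3): a world point X has camera coordinates R X + t. Camera axes: x right, y down, z forward; pixel columns grow to the right and rows downward; lengths in m; the calibration is good to about 2 mm. A picture is of the moment at which its call begins: read the wrist's pose just before it. camera_params takes no time and is no camera call; for the wrist camera it gives the pose at the moment of the call.
- hand_in(): hands the job in; it is judged then, once.
The state is a dict: "clock": time; "joint_pos": joint angles; "joint_velocities": joint speeds; "tau": joint torques, N m; "position": TCP position; "ee_rot": TCP orientation; "ft_force": force on the tool from outside, world axes, zero at the start; "torque": the same for the moment, N m; "grip_width": opening from 0.0 (shut) to 1.0 (fully open); "grasp_force": force on a finger pad.
Only numpy, scipy, OpenCV 4.12 (cv2) and the standard library are available. Lean on these libraries where they do the work, as an engineer would, in place of code of your own. Each camera call takes 0.05 s, during which the arm holds its last target. There are 200 camera calls.

TASK

The steel angle cleat stands on its drilled leg; the plain leg is the one to be drilled next. Tip the cleat over so that it lies on its plain leg, and bring it into the drill jig, plain leg first and flat on the jig's base between the side rails, fully home and square against the end stop. Then swing the leaf shut over it; leave the other things on the bench undisturbed.

Things in the scene. Friction and masses are not known exactly. Their poses are not given: they have to be found in the camera images.
- cleat: Loose bare-steel angle bracket, both legs 8 mm thick and 60 mm wide, 0.46 kg. Origin: middle of the outer corner edge; y runs along that edge. Plain leg (75 mm) runs along +z, drilled leg (60 mm) along -x. Starts with the drilled leg on the bench, +z up, +x roughly to the jig. When tipped over towards +x it lies on the plain leg: +x straight down, +z level, drilled leg standing.
- plain_end (a point): Middle of the plain (unholed) leg's outer end edge, 75 mm from the outer corner. At the start this leg stands up; its outer face looks to the cleat's +x. Pushed near its top from the inner side, the cleat tips about its corner and falls over by itself beyond 34 degrees.
- drilled_end (a point): Middle of the drilled leg's outer end edge, 60 mm from the outer corner. The leg has two 11 mm holes side by side, 40 mm from the corner. Once the cleat is tipped this leg stands up 60 mm and can be pinched across its 8 mm.
- jig: Leaf drill jig bolted to the bench: bright steel base, dark rails. Origin: at bench height, where the corner edge of a fully home cleat lies (5 mm above it); +x is the loading direction, mouth to stop; z up. Base top 5 mm high, x -12 to 112 mm, 104 mm wide. Side rails: inner faces at y +/-32, x 30 to 87, tops 15 mm high; lead-ins flare from y 32 at x 30 to y 38 at x 8. Two ears to y +/-73, x 45 to 79.
- jig_mouth (a point): Middle of the foot of the jig's bevelled entry ramp, on the bench, 42 mm before the jig's origin (x = -42). The ramp, 104 mm wide, rises from here to the base top (5 mm) at x = -12. The mouth is open: a cleat can be slid in over the ramp.
- jig_stop (a point): Middle of the end stop's face at the base top, at x = 75 mm in the jig's frame; the stop is 10 mm high. A fully home cleat touches it with the end of its plain leg, filling x 0 to 75, while its drilled leg stands at x 0 to 8, outside the rails.
- jig_hinge (a point): Middle of the leaf's hinge axis, which runs along the jig's y, at x = 97 mm and 19 mm above the bench, between two lugs (outermost y +/-54 mm, tops 25 mm high).
- leaf (a joint): Leaf's hinge angle, rad: 0 shut (level over the plain leg with 2 mm clearance, its top 23 mm above the bench), 1.57 upright, 2.0 leaning back fully open, away from the mouth. It starts open. The pin is stiff: the leaf stays where left above about 1.2 rad; below that its weight (0.36 kg) shuts it in about a second.
- leaf_tab (a point): End of the 30 mm wide thumb tab at the middle of the leaf's free edge, 80 mm from the hinge axis. The leaf is an 8 mm steel plate, 92 mm wide; two drill bushes, 20 mm across, stand 5 mm out of its top face (its back when open), 55 mm from the hinge, 15 mm either side of the middle.
- nut: Loose bystander: hexagon nut, 36 mm across flats, 19 mm high, lying flat. Origin at the centre of its underside.
- bolt: Loose bystander: dark hexagon bolt standing on its head, 68 mm high, head 30 mm across flats. Origin under its centre.
- offcut: Loose bystander: flat steel offcut 90 x 40 x 10 mm. Origin under its centre.
- drill_bit: Loose bystander: twist drill 11 mm in diameter, 135 mm long, lying beside the jig along its own x. Origin near its middle, on the bench.
- oil_bottle: Loose bystander: clear bottle with white cap, 74 mm in diameter, 205 mm high. Origin under its centre.
- grease_tin: Loose bystander: grey tin, 90 mm in diameter, 85 mm high. Origin under its centre.
- hammer: Loose bystander: hammer 280 mm long, lying along its x.
- screwdriver: Loose bystander: screwdriver 200 mm long, lying along its x.
Mind the look-alikes: they are no part of the job. What is shaped like the jig but brown or orange is not meant. Of the things that look like the cleat, take the one that is farthest to the robot's right at the start.

How it is judged:
By the outcome, as a careful person would: the job done as asked, in the order asked, and still so for the second after the job is handed in, with the robot touching nothing.
It also fails if it takes over 72 s, if anything falls off the work surface, if the arm or the gripper's body presses on something with over 40 N, if the wrist force passes 120 N, or if a joint passes its speed limit or range.

## Working session

There is one attempt and no reset: what is moved stays moved. The work goes in short steps, Python scripts to look and compute and a tool call to move; the robot and the scene stay as the last step left them, time stands still between calls to the robot, and variables do not carry over. Pictures are saved under pics/ and viewed, at most 13 in all, crops included, and the job is handed in when it is done.

Besides the shell and the picture viewer there is one more tool, called after "Request:" by a JSON object that holds its "method" and its "body", one argument or row to a line. carry_out: Moves the arm, as the interface text tells. Its arguments: {"type":"object","properties":{"commands":{"type":"array"},"hand":{"type":"number"},"force":{"type":"number"}},"required":["commands"]}

```bash
mkdir -p pics
python3 - <<'E'
from workcell import *
import cv2,numpy as np
print({k:np.round(v,3).tolist() for k,v in get_obs().items()})
for n in ["scene","top"]:
    p=camera_params(n);print(n,p['mtx'],p['R'],p['t'])
    cv2.imwrite(f"pics/{n}0.png",camera(n)[:,:,::-1]); 
    im=cv2.imread(f"pics/{n}0.png"); cv2.imwrite(f"pics/{n}0b.png",cv2.resize(im,(800,600),interpolation=cv2.INTER_CUBIC))
E
```

```text
{'clock': 0.0, 'joint_pos': [-1.169, 0.333, -0.065, 1.461, 0.022, 1.35, -0.089], 'joint_velocities': [-0.001, 0.002, -0.001, 0.001, 0.001, 0.0, 0.0], 'tau': [0.0, -62.545, 0.049, -39.16, 0.016, 0.01, -0.0], 'position': [0.257, 0.569, 0.231], 'ee_rot': [0.211, 0.978, -0.001, -0.0], 'ft_force': [-0.263, 0.468, -0.056], 'torque': [-0.044, -0.002, 0.018], 'grasp_force': 0.0, 'grip_width': 0.998}
scene [[393.81026687   0.         247.05469429]
 [  0.         393.81026687 190.71175029]
 [  0.           0.           1.        ]] [[-0.43625461  0.89969052 -0.01545608]
 [ 0.75762507  0.35799225 -0.54575251]
 [-0.4854752  -0.24979696 -0.83780386]] [ 0.25013789 -0.41372038  1.41441934]
top [[371.37343138   0.         265.08441324]
 [  0.         371.37343138 186.22243035]
 [  0.           0.           1.        ]] [[ 0.00750342 -0.99992688  0.00948336]
 [-0.98511546 -0.00902028 -0.17165711]
 [ 0.1717301  -0.00805419 -0.98511111]] [-0.01175831  0.58018656  0.98507134]
```

View pics/scene0b.png

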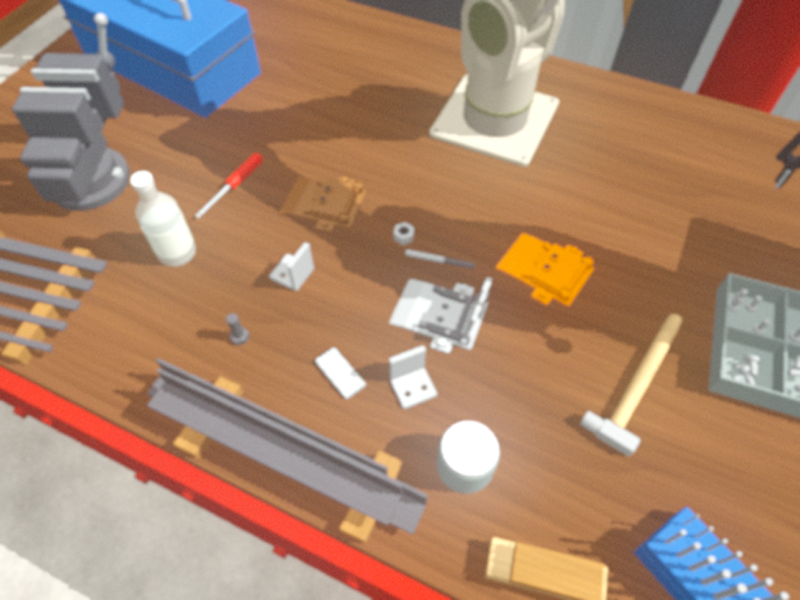

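View pics/top0b.png

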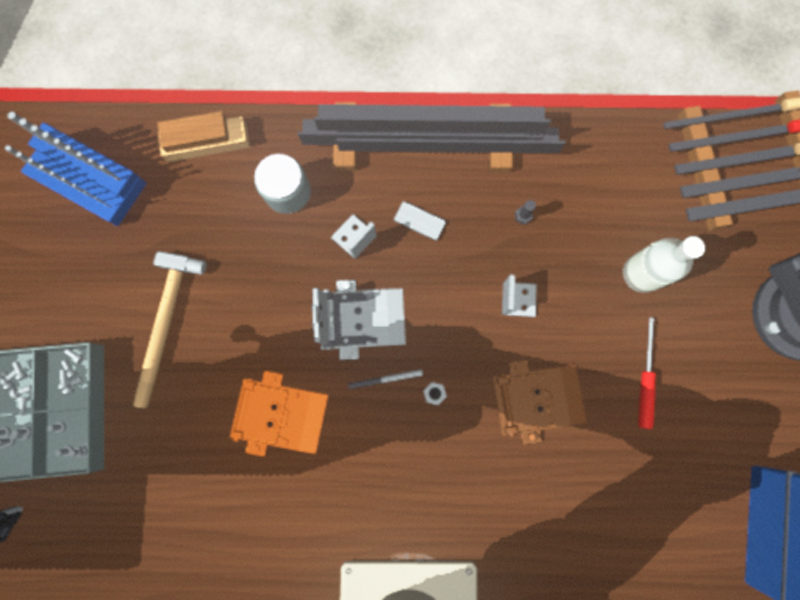

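The scene view shows the jig at about (440,310) of 800x600. The top view shows the right-hand cleat at (519,297) and the bright jig at (358,318), with its mouth facing right (−y). Next I'll zoom in on both.

Run:
```python
import cv2,numpy as np
t=cv2.imread("pics/top0.png");s=cv2.imread("pics/scene0.png")
def z(im,x,y,w,h,k): return cv2.resize(im[y:y+h,x:x+w],(w*k,h*k),interpolation=cv2.INTER_CUBIC)
a=z(t,195,173,75,60,5);b=z(t,315,168,40,60,5)
c=z(s,245,170,75,60,5);d=z(s,168,150,40,60,5)
cv2.imwrite("pics/z.png",np.vstack([np.hstack([a,b]),np.hstack([c,d])]))
```

```text
(no output)
```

View pics/z.png

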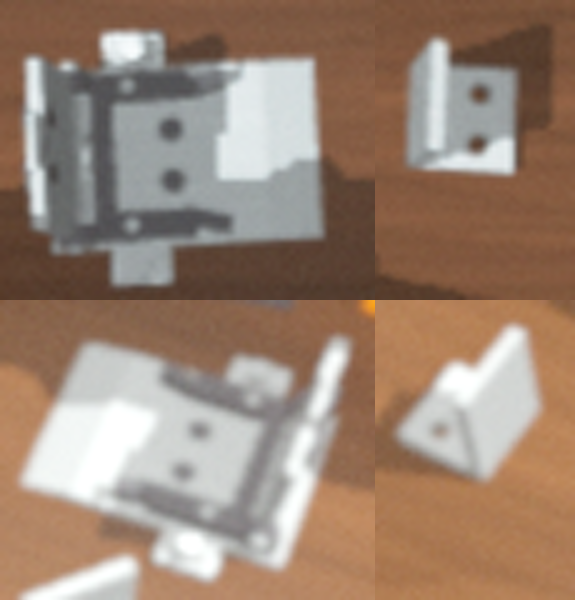

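```bash
cat > h.py <<'E'
from workcell import *
import cv2,numpy as np
from scipy.spatial.transform import Rotation as Ro
def ray(n,px,z=0,P=None):
    p=P or camera_params(n);K,R,t=[np.asarray(p[k],float) for k in('mtx','R','t')]
    c=-R.T@t;d=R.T@np.linalg.inv(K)@np.array([px[0],px[1],1.]);return c+d*(z-c[2])/d[2]
def proj(n,X,P=None):
    p=P or camera_params(n);v=np.asarray(p['R'])@np.asarray(X)+np.asarray(p['t']);v=np.asarray(p['mtx'])@v;return v[:2]/v[2]
def tri(obs):
    A=[];b=[]
    for P,px in obs:
        c=-np.asarray(P['R']).T@P['t'];d=np.asarray(P['R']).T@np.linalg.inv(P['mtx'])@[px[0],px[1],1.];d/=np.linalg.norm(d)
        M=np.eye(3)-np.outer(d,d);A.append(M);b.append(M@c)
    return np.linalg.lstsq(np.vstack(A),np.hstack(b),rcond=None)[0]
E
python3 - <<'E'
from h import *
np.set_printoptions(precision=4,suppress=True)
T=lambda x,y,ox=195,oy=173,k0=0,k1=0:((x-k0+.5)/5-.5+ox,(y-k1+.5)/5-.5+oy)
tj=lambda x,y:T(x,y); tc=lambda x,y:T(x,y,315,168,375); sj=lambda x,y:T(x,y,245,170,0,300); sc=lambda x,y:T(x,y,168,150,375,300)
print("ramp top cam",ray('top',tj(314,58)),ray('top',tj(323,238)))
print("ramp scene",ray('scene',sj(90,341)),ray('scene',sj(21,486)))
pt,ps=camera_params('top'),camera_params('scene')
print("tri far/near ramp",tri([(pt,tj(323,238)),(ps,sj(90,341))]),tri([(pt,tj(314,58)),(ps,sj(21,486))]))
print("holes tri",tri([(pt,tj(171,129)),(ps,sj(184,471))]),tri([(pt,tj(173,181)),(ps,sj(200,430))]))
print("ears z17",ray('top',tj(130,33),.015),ray('top',tj(142,286),.015))
print("cleat drilled end top",ray('top',tc(518,68),.004),ray('top',tc(515,174),.004))
print("corner bottom top",ray('top',tc(407,166)),"scene",ray('scene',sc(485,481)),ray('scene',sc(542,410)))
print("plain top edge z75 top",ray('top',tc(441,38),.075),ray('top',tc(440,150),.075))
print("plain left ", ray('top',tc(431,38),.075),"scene",ray('scene',sc(518,323),.075),ray('scene',sc(463,402),.075))
E
```

```text
ramp top cam [0.5948 0.0152 0.    ] [0.4896 0.0089 0.    ]
ramp scene [0.49   0.0111 0.    ] [0.5982 0.0175 0.    ]
tri far/near ramp [ 0.4894  0.0098 -0.0016] [ 0.5956  0.0157 -0.0052]
holes tri [0.5516 0.0977 0.0036] [0.5216 0.0955 0.0028]
ears z17 [0.6058 0.1215 0.015 ] [0.4604 0.1107 0.015 ]
cleat drilled end top [ 0.6053 -0.2358  0.004 ] [ 0.5428 -0.2323  0.004 ]
corner bottom top [ 0.5475 -0.1703  0.    ] scene [ 0.608  -0.1716  0.    ] [ 0.5486 -0.1667 -0.    ]
plain top edge z75 top [ 0.6082 -0.1783  0.075 ] [ 0.5462 -0.1764  0.075 ]
plain left  [ 0.6081 -0.1728  0.075 ] scene [ 0.5444 -0.1751  0.075 ] [ 0.6063 -0.1749  0.075 ]
```

The crops show the ramp foot corners in both views. The cleat's plain leg faces the jig, with the drilled leg behind it at −y. That puts the jig origin at about (0.540, 0.055) with yaw +4°, and the cleat corner at about (0.577, −0.169) with yaw −3°. The tipping push comes next.

```bash
cat >> h.py <<'E'
def plan(pos,yang,tilt=None):
    """tool pointing down with tool y at world angle yang (deg); turn first then shift, total units"""
    o=get_obs();R=Ro.from_quat(o['ee_rot']);a=np.radians(yang)
    y=np.array([np.cos(a),np.sin(a),0]);z=np.array([0,0,-1.]);x=np.cross(y,z)
    G=Ro.from_matrix(np.c_[x,y,z]);rv=(R.inv()*G).as_rotvec(degrees=True)
    s=G.inv().apply(np.asarray(pos)-o['position'])
    print("turn",np.round(rv/6,2),"shift",np.round(s/.04,2),"rows",np.ceil(np.linalg.norm(s)/.04),np.ceil(np.abs(rv).max()/6))
E
python3 - <<'E'
from h import *
plan([.577,-.225,.2],87)
E
```

```text
turn [-0.01 -0.   -3.56] shift [ -9.02 -19.41   0.77] rows 22.0 4.0
```

Request:
{"method": "carry_out", "body": {
  "commands": [
    [[0,0,0,0,0,-0.89],[0,0,0,0,0,-0.89],[0,0,0,0,0,-0.89],[0,0,0,0,0,-0.89],[-0.376,-0.809,0.03,0,0,0],[-0.376,-0.809,0.03,0,0,0],[-0.376,-0.809,0.03,0,0,0],[-0.376,-0.809,0.03,0,0,0],[-0.376,-0.809,0.03,0,0,0],[-0.376,-0.809,0.03,0,0,0],[-0.376,-0.809,0.03,0,0,0],[-0.376,-0.809,0.03,0,0,0],[-0.376,-0.809,0.03,0,0,0],[-0.376,-0.809,0.03,0,0,0],[-0.376,-0.809,0.03,0,0,0],[-0.376,-0.809,0.03,0,0,0],[-0.376,-0.809,0.03,0,0,0],[-0.376,-0.809,0.03,0,0,0],[-0.376,-0.809,0.03,0,0,0],[-0.376,-0.809,0.03,0,0,0]]
  ],
  "hand": 1,
  "force": 40
}}

```text
clock: 1.77
position: [0.4711, 0.0381, 0.212]
ee_rot: [0.026, 1.0, 0.0, 0.0]
ft_force: [1.3, 0.1, 0.3]
grip_width: -0.005
grasp_force: 0.0
```

Run:
```python
from h import *
plan([.577,-.225,.2],87);print(get_obs()['joint_pos'],get_obs()['position'])
```

```text
turn [ 0. -0.  0.] shift [-2.99 -6.43  0.3 ] rows 8.0 1.0
[-0.53973002 -0.00769171  0.36374931  1.89256543  0.00269105  1.25617708
  1.34200768] [0.47112305 0.03809899 0.21198342]
```

Request:
{"method": "carry_out", "body": {
  "commands": [
    [[-0.374,-0.804,0.04,0,0,0],[-0.374,-0.804,0.04,0,0,0],[-0.374,-0.804,0.04,0,0,0],[-0.374,-0.804,0.04,0,0,0],[-0.374,-0.804,0.04,0,0,0],[-0.374,-0.804,0.04,0,0,0],[-0.374,-0.804,0.04,0,0,0],[-0.374,-0.804,0.04,0,0,0],[0,0,0,0,0,0],[0,0,0,0,0,0],[0,0,0.8,0,0,0],[0,0,0.8,0,0,0],[0,0,0.8,0,0,0],[0,0,0.6,0,0,0],[0,0,0.4,0,0,0],[0,0,0,0,0,0],[0,0,0,0,0,0]]
  ]
}}

```text
clock: 3.18
position: [0.5768, -0.2219, 0.0631]
ee_rot: [0.025, 1.0, 0.0, -0.001]
ft_force: [-0.6, -0.0, 0.7]
grip_width: 0.001
grasp_force: 0.0
```

Run:
```python
from h import *
plan([.577,-.225,.063],87)
w=camera('wrist')
s=camera('scene')[130:220,130:260]
cv2.imwrite('pics/a1.png',np.hstack([cv2.resize(w,(400,300)),cv2.resize(s,(400,300),interpolation=2)])[:,:,::-1])
```

```text
turn [ 0.01 -0.01  0.02] shift [-0.01 -0.08  0.  ] rows 1.0 1.0
```

View pics/a1.png

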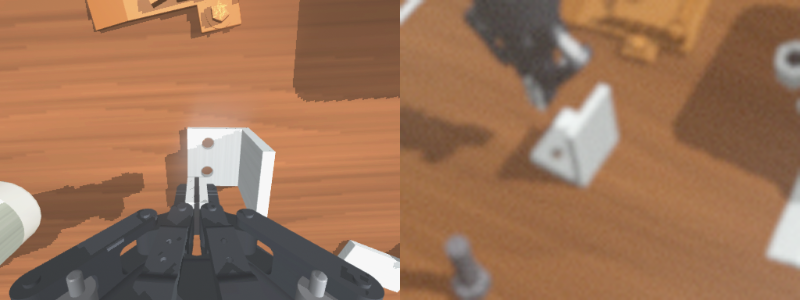

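The wrist view shows the closed fingers over the drilled leg, with the plain leg to the right (+y) and its path clear. Pushing +y now.

Request:
{"method": "carry_out", "body": {
  "commands": [
    [[0,0.3,0,0,0,0],[0,0.2,0,0,0,0],[0,0.15,0,0,0,0],[0,0.15,0,0,0,0],[0,0.15,0,0,0,0],[0,0.15,0,0,0,0],[0,0.15,0,0,0,0],[0,0.15,0,0,0,0],[0,0.15,0,0,0,0],[0,0.15,0,0,0,0],[0,0.15,0,0,0,0],[0,0.15,0,0,0,0],[0,0,0,0,0,0],[0,0,0,0,0,0],[0,0,0,0,0,0],[0,0,0,0,0,0]]
  ]
}}

```text
clock: 4.62
position: [0.5812, -0.1439, 0.0633]
ee_rot: [0.026, 1.0, -0.0, -0.0]
ft_force: [0.1, 0.0, -0.3]
grip_width: -0.001
grasp_force: 0.0
```

Run:
```python
from h import *
plan([.577,-.225,.063],87)
w=camera('wrist')
s=camera('scene')[130:220,130:260]
cv2.imwrite('pics/a2.png',np.hstack([cv2.resize(w,(400,300)),cv2.resize(s,(400,300),interpolation=2)])[:,:,::-1])
```

```text
turn [-0. -0. -0.] shift [-0.   -2.03  0.01] rows 3.0 1.0
```

View pics/a2.png

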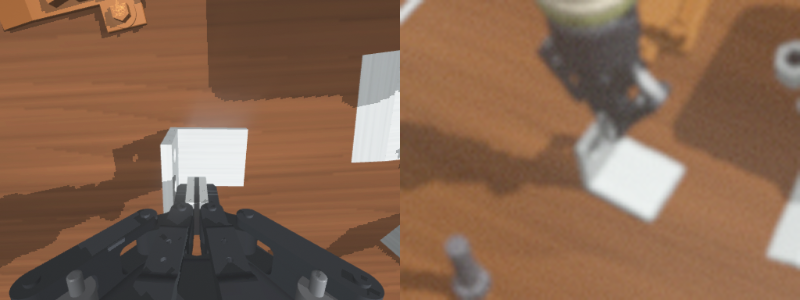

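It tipped: the cleat now lies on its plain leg with the drilled leg standing. I'll rise, open, and measure.

Request:
{"method": "carry_out", "body": {
  "commands": [
    [[0,0,-0.5,0,0,0],[0,0,-0.8,0,0,0],[0,0,-0.8,0,0,0],[0,-0.3,-0.4,0,0,0],[0,-0.25,0,0,0,0],[0,0,0,0,0,0],[0,0,0,0,0,0],[0,0,0,0,0,0],[0,0,0,0,0,0]]
  ],
  "hand": -1
}}

```text
clock: 5.47
position: [0.5797, -0.1644, 0.162]
ee_rot: [0.026, 1.0, 0.0, -0.001]
ft_force: [-0.1, 0.1, 0.8]
grip_width: 1.001
grasp_force: 0.0
```

Run:
```python
from h import *
import pickle
o=get_obs();print(o['position'],o['ee_rot'],o['grip_width'])
P=camera_params('wrist');w=camera('wrist')[:,:,::-1];Pt=camera_params('top');t=camera('top')[:,:,::-1];Ps=camera_params('scene');s=camera('scene')[:,:,::-1]
pickle.dump((P,w,Pt,t,Ps,s),open('a3.pkl','wb'))
cv2.imwrite('pics/a3.png',np.vstack([np.hstack([cv2.resize(w,(400,300)),cv2.resize(t[168:228,300:380],(400,300),interpolation=2)]),np.hstack([cv2.resize(s[145:205,165:245],(400,300),interpolation=2),w[130:280,130:330].repeat(2,0).repeat(2,1)])]))
```

```text
[ 0.57970847 -0.16444567  0.1620123 ] [ 2.56540623e-02  9.99670361e-01  2.35221227e-04 -9.91915239e-04] 1.000636709369532
```

View pics/a3.png

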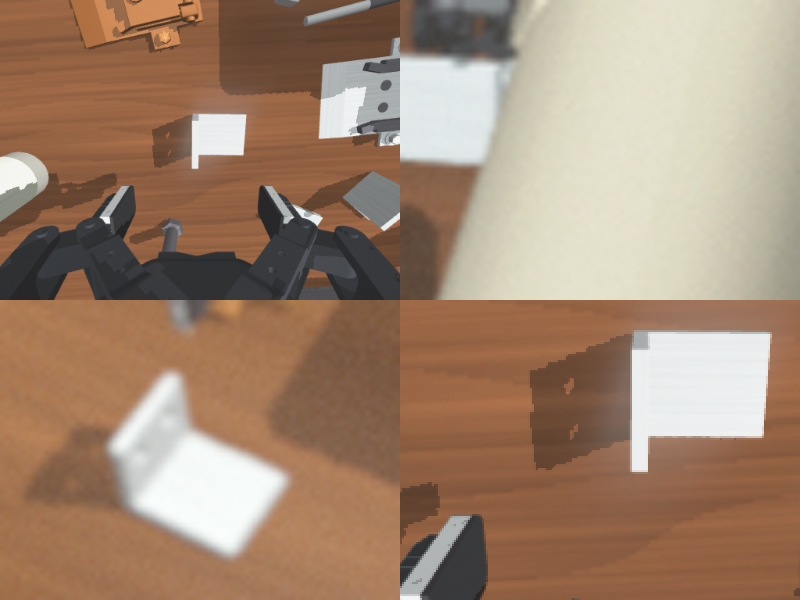

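The wrist view shows the tipped cleat with its drilled leg as a vertical strip at about pane (640,345–472), and the jig mouth at upper right. I'll convert those corners to positions.

Run:
```python
from h import *
import pickle
np.set_printoptions(precision=4,suppress=True)
P,w,Pt,t,Ps,s=pickle.load(open('a3.pkl','rb'))
f=lambda X,Y:(130+(X-400+.5)/2-.5,130+(Y-300+.5)/2-.5)
r=lambda X,Y,z:ray('w',f(X,Y),z,P)[:2]
print("plain end",r(770.5,333,.008),r(764.5,437.5,.008))
print("leg top near",r(631.5,472,.06),r(648.5,472,.06),"far",r(632,349,.06),r(648.5,349,.06))
# scene outer edge triangulation: drilled leg top near corner / plain end corners
g=lambda X,Y,ox=165,oy=145:((X+.5)/5-.5+ox,(Y-300+.5)/5-.5+oy)
print("tri plain end far-x",tri([(P,f(764.5,437.5)),(Ps,g(235,556))]),tri([(P,f(770.5,333)),(Ps,g(289,477))]))
print("tri leg top near outer",tri([(P,f(631.5,472)),(Ps,g(110,445))]), 'far inner',tri([(P,f(632,349)),(Ps,g(172,372))]))
hsv=cv2.cvtColor(w,cv2.COLOR_BGR2HSV);m=((hsv[:,:,1]<60)&(hsv[:,:,2]>90)).astype(np.uint8)
cs,_=cv2.findContours(m[:200],cv2.RETR_EXTERNAL,cv2.CHAIN_APPROX_NONE)
for c in cs:
    if cv2.contourArea(c)>400: print(cv2.contourArea(c),cv2.approxPolyDP(c,2.5,True)[:,0].tolist())
```

```text
plain end [ 0.55  -0.091] [ 0.6105 -0.0933]
leg top near [ 0.6062 -0.1693] [ 0.6066 -0.161 ] far [ 0.5458 -0.1656] [ 0.5462 -0.1581]
tri plain end far-x [ 0.6125 -0.0934  0.0043] [ 0.5509 -0.091   0.0054]
tri leg top near outer [ 0.6068 -0.1707  0.0604] far inner [ 0.5462 -0.1662  0.0595]
3569.0 [[247, 145], [245, 199], [311, 197], [314, 146]]
9970.5 [[511, 48], [502, 49], [497, 72], [413, 82], [408, 177], [484, 170], [484, 186], [511, 184], [511, 154], [465, 162], [463, 171], [456, 166], [458, 160], [474, 154], [511, 150], [511, 91], [493, 90], [511, 86], [510, 82], [500, 83], [503, 79], [511, 80]]
1043.0 [[484, 0], [467, 0], [390, 21], [388, 29], [392, 33], [467, 13], [477, 1]]
```

Run:
```python
from h import *
import pickle
np.set_printoptions(precision=4,suppress=True)
P,w,Pt,t,Ps,s=pickle.load(open('a3.pkl','rb'))
a=ray('w',(413,82),0,P);b=ray('w',(408,177),0,P);print("mouth corners",a,b,(a+b)/2)
plan([.5767,-.1633,.025],87)
```

```text
mouth corners [0.4891 0.0121 0.    ] [0.5926 0.0194 0.    ] [0.5408 0.0158 0.    ]
turn [ 0.   -0.01  0.01] shift [0.08 0.03 3.44] rows 4.0 1.0
```

Request:
{"method": "carry_out", "body": {
  "commands": [
    [[0.08,0.03,0.8,0,0,0],[0,0,0.8,0,0,0],[0,0,0.8,0,0,0],[0,0,0.6,0,0,0],[0,0,0.44,0,0,0],[0,0,0,0,0,0],[0,0,0,0,0,0]]
  ]
}}

```text
clock: 6.2
position: [0.5765, -0.1638, 0.0252]
ee_rot: [0.026, 1.0, 0.0, -0.001]
ft_force: [0.8, 0.8, 0.6]
grip_width: 1.001
grasp_force: 0.0
```

Request:
{"method": "carry_out", "body": {
  "commands": [
    [[0,0,0,0,0,0],[0,0,0,0,0,0],[0,0,0,0,0,0],[0,0,0,0,0,0],[0,0,0,0,0,0],[0,0,0,0,0,0],[0,0,0,0,0,0],[0,0,0,0,0,0]]
  ],
  "hand": 1,
  "force": 80
}}

```text
clock: 6.87
position: [0.5774, -0.1644, 0.0262]
ee_rot: [0.026, 1.0, -0.0, 0.0]
ft_force: [-0.9, -1.7, 4.0]
grip_width: 0.082
grasp_force: 79.0
```

Run:
```python
from h import *
plan([.5426,.005,.066],94)
```

```text
turn [-0.    0.01 -1.17] shift [ 0.57  4.28 -0.99] rows 5.0 2.0
```

Request:
{"method": "carry_out", "body": {
  "commands": [
    [[0,0,-0.5,0,0,0],[0,0,-0.5,0,0,0],[0,0,0,0,0,-0.6],[0,0,0,0,0,-0.57],[0.08,0.6,0,0,0,0],[0.08,0.6,0,0,0,0],[0.08,0.6,0,0,0,0],[0.08,0.6,0,0,0,0],[0.08,0.6,0,0,0,0],[0.08,0.6,0,0,0,0],[0.08,0.68,0,0,0,0],[0,0,0,0,0,0],[0,0,0,0,0,0]]
  ]
}}

```text
clock: 7.95
position: [0.5416, 0.0073, 0.0649]
ee_rot: [-0.037, 0.999, 0.0, -0.001]
ft_force: [-0.1, -0.1, -5.4]
grip_width: 0.079
grasp_force: 79.7
```

Run:
```python
from h import *
import pickle
o=get_obs();print(o['position'],o['ee_rot'],o['ft_force'])
plan([.5426,.005,.066],94)
P=camera_params('wrist');w=camera('wrist')[:,:,::-1];Ps=camera_params('scene');s=camera('scene')[:,:,::-1]
pickle.dump((P,w,Ps,s),open('a4.pkl','wb'))
cv2.imwrite('pics/a4.png',np.vstack([np.hstack([cv2.resize(w,(400,300)),cv2.resize(s[160:235,230:330],(400,300),interpolation=2)]),cv2.resize(w[40:190,180:380],(800,600),interpolation=2)[:300]]))
cv2.imwrite('pics/a4.png',cv2.resize(w[10:235,180:480],(800,600),interpolation=2))
```

```text
[0.5415519  0.00734532 0.06485439] [-3.71263086e-02  9.99310058e-01  2.95691549e-04 -9.78632879e-04] [-0.05573108 -0.12956742 -5.36468009]
turn [ 0.01 -0.02  0.04] shift [-0.02 -0.06 -0.03] rows 1.0 1.0
```

View pics/a4.png

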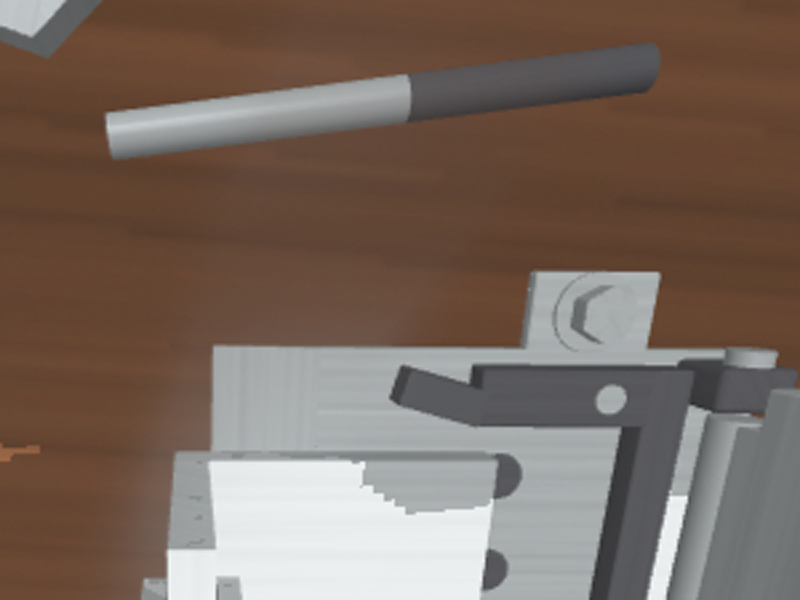

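Run:
```python
from h import *
import pickle
np.set_printoptions(precision=4,suppress=True)
P,w,Ps,s=pickle.load(open('a4.pkl','rb'))
k=800/300
f=lambda X,Y:(180+(X+.5)/k-.5,10+(Y+.5)/k-.5)
r=lambda X,Y,z:ray('w',f(X,Y),z,P)[:2]
O=np.array([.539,.056]);d=np.array([-.0704,.9975]);n=np.array([-.9975,-.0704])
J=lambda p:np.array([(p-O)@d,(p-O)@n])*1000
for nm,a in dict(rail1=(482,426.5,.015),rail2=(620,427,.015),leadtip=(392,401,.015),base0=(214,346,.005),base1=(520,348,.005),footcorner=(214,346,0),
  cl_t1=(212,461,.0468),cl_t2=(497,462,.0468),cl_b2=(497,452,.0388),stop_top=(592,600,.015),stop_face=(622,427,.015),hole1=(510,475,.005),earscrew=(600,315,.015)).items(): p=r(*a);print(nm,p,J(p))
```

```text
rail1 [0.5039 0.0865] [32.9283 32.856 ]
rail2 [0.5012 0.1242] [70.6496 32.8855]
leadtip [0.4987 0.0609] [ 7.732  39.8043]
base0 [0.4889 0.0121] [-40.2228  53.068 ]
base1 [0.4831 0.097 ] [44.847  52.9073]
footcorner [0.4895 0.0123] [-40.059   52.4461]
cl_t1 [0.5101 0.0122] [-41.6822  31.8992]
cl_t2 [0.5054 0.078 ] [24.2734 31.952 ]
cl_b2 [0.505  0.0812] [27.484  32.1638]
stop_top [0.5533 0.1291] [ 71.8995 -19.3975]
stop_face [0.5012 0.1247] [71.1961 32.888 ]
hole1 [0.5198 0.1019] [47.1054 15.9603]
earscrew [0.4721 0.1114] [59.987  62.7886]
```

The wrist view shows the cleat parallel to the jig rails: cleat edge at Y≈461, rail inner edge at Y≈426. It needs about 1.1 mm lateral correction, then lower and slide in.

Request:
{"method": "carry_out", "body": {
  "commands": [
    [[-0.028,0,0,0,0,0],[0,0,0.3,0,0,0],[0,0,0.3,0,0,0],[0,0,0.2,0,0,0],[0,0,0,0,0,0],[0,0.15,0,0,0,0],[0,0.15,0,0,0,0],[0,0.15,0,0,0,0],[0,0.15,0,0,0,0],[0,0.15,0,0,0,0],[0,0.15,0,0,0,0],[0,0.1,0,0,0,0],[0,0,0,0,0,0],[0,0,0,0,0,0]]
  ]
}}

```text
clock: 9.22
position: [0.5409, 0.0455, 0.0337]
ee_rot: [-0.036, 0.999, 0.0, 0.0]
ft_force: [0.3, -0.9, -6.1]
grip_width: 0.079
grasp_force: 79.9
```

Request:
{"method": "carry_out", "body": {
  "commands": [
    [[0,0,0.03,0,0,0],[0,0.04,0,0,0,0],[0,0.04,0,0,0,0],[0,0.04,0,0,0,0],[0,0.04,0,0,0,0],[0,0.04,0,0,0,0],[0,0.04,0,0,0,0],[0,0.03,0,0,0,0],[0,0,0,0,0,0]]
  ]
}}

```text
clock: 9.97
position: [0.5401, 0.0564, 0.0325]
ee_rot: [-0.035, 0.999, 0.0, 0.0]
ft_force: [0.2, -0.4, -5.7]
grip_width: 0.082
grasp_force: 79.7
```

Request:
{"method": "carry_out", "body": {
  "commands": [
    [[0,0.03,0.01,0,0,0],[0,0.03,0.01,0,0,0],[0,0.03,0,0,0,0],[0,0.02,0,0,0,0],[0,0,0,0,0,0]]
  ]
}}

```text
clock: 10.38
position: [0.5398, 0.0593, 0.0317]
ee_rot: [-0.035, 0.999, -0.001, -0.0]
ft_force: [-0.7, -5.0, -3.4]
grip_width: 0.083
grasp_force: 79.9
```

Request:
{"method": "carry_out", "body": {
  "commands": [
    [[0,0,0.02,0,0,0],[0,0.02,0.01,0,0,0],[0,0.03,0,0,0,0],[0,0,0,0,0,0],[0,0,0,0,0,0]]
  ]
}}

```text
clock: 10.8
position: [0.5399, 0.0592, 0.0313]
ee_rot: [-0.034, 0.999, -0.001, 0.0]
ft_force: [-4.3, -12.1, 5.6]
grip_width: 0.085
grasp_force: 81.6
```

Run:
```python
from h import *
o=get_obs();print(o['position'],o['ft_force'],o['torque'])
w=camera('wrist')[:,:,::-1]
cv2.imwrite('pics/a5.png',cv2.resize(w[10:235,180:480],(800,600),interpolation=2))
```

```text
[0.53992829 0.05923825 0.03126078] [ -4.25027547 -12.12874363   5.59570819] [-2.36557852  0.81273643  0.14088627]
```

View pics/a5.png

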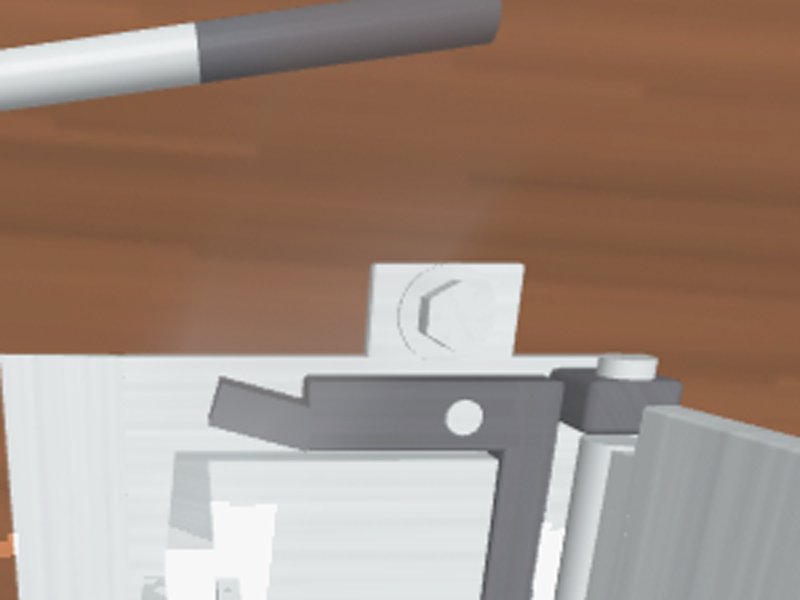

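The cleat end is flush along the dark stop (497,452)–(483,600), between the rails and seated. Releasing and rising.

Request:
{"method": "carry_out", "body": {
  "commands": [
    [[0,0,0,0,0,0],[0,0,0,0,0,0],[0,0,0,0,0,0],[0,0,0,0,0,0],[0,0,0,0,0,0],[0,0,0,0,0,0],[0,0,-0.3,0,0,0],[0,0,-0.6,0,0,0],[0,0,-0.8,0,0,0],[0,0,-0.8,0,0,0],[0,0,-0.8,0,0,0],[0,0,0,0,0,0],[0,0,0,0,0,0]]
  ],
  "hand": -0.5
}}

```text
clock: 11.93
position: [0.5409, 0.0626, 0.1651]
ee_rot: [-0.035, 0.999, 0.001, 0.002]
ft_force: [-0.5, -0.2, -0.6]
grip_width: 0.75
grasp_force: 0.0
```

Run:
```python
from h import *
o=get_obs();print(o['position'],o['ft_force'])
O=np.array([.540,.057]);d=np.array([-.0704,.9975]);q=O+d*.168
plan([*q,.16],94)
w=camera('wrist')[:,:,::-1]
cv2.imwrite('pics/a6.png',cv2.resize(w[60:285,150:450],(800,600),interpolation=2))
```

```text
[0.54088811 0.06263078 0.16511358] [-0.4826547  -0.24043865 -0.61242814]
turn [0.01 0.04 0.01] shift [0.03 4.06 0.13] rows 5.0 1.0
```

View pics/a6.png

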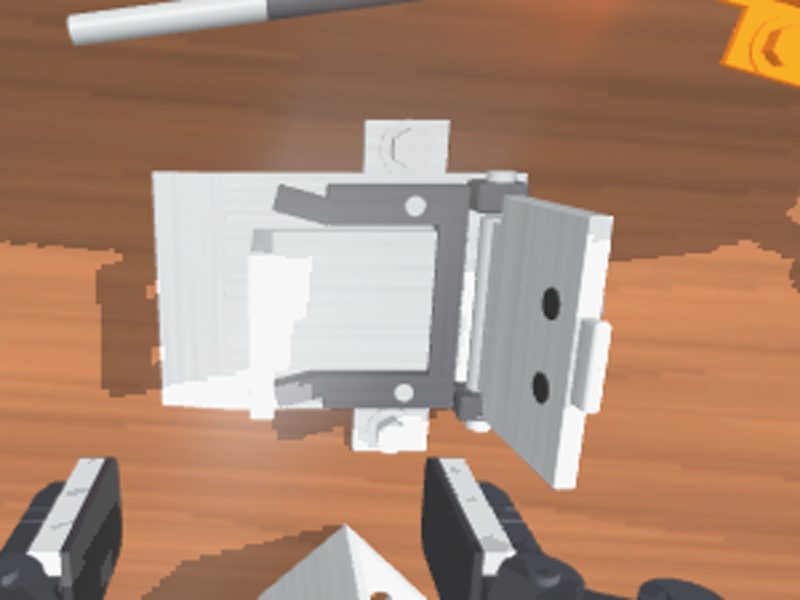

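The cleat is flush at the stop between the rails, with the leaf open at right. Now moving behind the leaf.

Request:
{"method": "carry_out", "body": {
  "commands": [
    [[0,0.6,0.03,0,0,0],[0,0.7,0,0,0,0],[0,0.7,0,0,0,0],[0,0.7,0,0,0,0],[0,0.7,0,0,0,0],[0,0.66,0,0,0,0],[0,0,0,0,0,0],[0,0,0,0,0,0],[0,0,0.6,0,0,0],[0,0,0.7,0,0,0],[0,0,0.7,0,0,0],[0,0,0,0,0,0],[0,0,0,0,0,0]]
  ],
  "hand": 1
}}

```text
clock: 13.07
position: [0.5274, 0.2226, 0.0803]
ee_rot: [-0.034, 0.999, -0.001, -0.002]
ft_force: [1.0, -0.3, 0.7]
grip_width: 0.001
grasp_force: 0.0
```

Request:
{"method": "carry_out", "body": {
  "commands": [
    [[0,-0.1,-0.05,0,0,0],[0,-0.15,0,0,0,0],[0,-0.15,0,0,0,0],[0,-0.15,0,0,0,0],[0,-0.15,0,0,0,0],[0,-0.15,0,0,0,0],[0,-0.15,0,0,0,0],[0,-0.15,0,0,0,0],[0,-0.15,0,0,0,0],[0,-0.15,0,0,0,0],[0,-0.15,0,0,0,0],[0,-0.15,0,0,0,0],[0,-0.15,0,0,0,0],[0,-0.15,0,0,0,0],[0,-0.1,0,0,0,0],[0,0,0,0,0,0]]
  ]
}}

```text
clock: 14.4
position: [0.5345, 0.1372, 0.0833]
ee_rot: [-0.035, 0.999, -0.0, 0.0]
ft_force: [-0.3, -0.2, 0.1]
grip_width: -0.002
grasp_force: 0.0
```

Request:
{"method": "carry_out", "body": {
  "commands": [
    [[0,0,0,0,0,0],[0,0,0,0,0,0],[0,0,0,0,0,0],[0,0,-0.5,0,0,0],[0,0,-0.8,0,0,0],[0,0,-0.8,0,0,0],[0,-0.6,-0.3,0,0,0],[0,-0.8,0,0,0,0],[0,-0.6,0,0,0,0],[0,0,0,0,0,0],[0,0,0,0,0,0],[0,0,0,0,0,0]]
  ]
}}

```text
clock: 15.4
position: [0.5398, 0.0596, 0.1792]
ee_rot: [-0.036, 0.999, 0.0, -0.0]
ft_force: [0.3, -0.2, -0.5]
grip_width: 0.001
grasp_force: 0.0
```

Run:
```python
from h import *
w=camera('wrist')[:,:,::-1];s=camera('scene')[:,:,::-1]
cv2.imwrite('pics/a7.png',np.hstack([cv2.resize(w,(400,300)),cv2.resize(s[150:240,220:340],(400,300),interpolation=2)]))
```

```text
(no output)
```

View pics/a7.png

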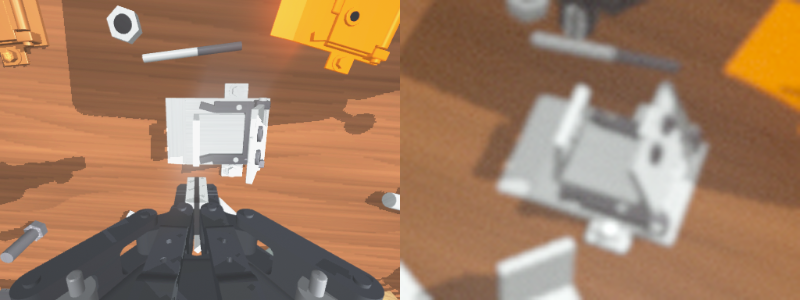

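The leaf stopped near upright, at about (260,140) in the wrist pane, so the fingers are thinner than I assumed. I'll go behind it again and push further.

Request:
{"method": "carry_out", "body": {
  "commands": [
    [[0,0.7,0,0,0,0],[0,0.7,0,0,0,0],[0,0.7,0,0,0,0],[0,0.6,0,0,0,0],[0,0,0,0,0,0],[0,0,0.8,0,0,0],[0,0,0.8,0,0,0],[0,0,0.8,0,0,0],[0,-0.2,0,0,0,0],[0,-0.2,0,0,0,0],[0,-0.2,0,0,0,0],[0,-0.2,0,0,0,0],[0,-0.2,0,0,0,0],[0,-0.2,0,0,0,0],[0,-0.2,0,0,0,0],[0,-0.2,0,0,0,0],[0,-0.2,0,0,0,0],[0,0,0,0,0,0],[0,0,0,0,0,0]]
  ]
}}

```text
clock: 17.08
position: [0.5375, 0.0942, 0.0833]
ee_rot: [-0.035, 0.999, 0.0, -0.0]
ft_force: [0.6, 1.1, -0.4]
grip_width: -0.001
grasp_force: 0.0
```

Request:
{"method": "carry_out", "body": {
  "commands": [
    [[0,0,0,0,0,0],[0,0,0,0,0,0],[0,0,0,0,0,0],[0,0,0,0,0,0],[0,0,-0.5,0,0,0],[0,0,-0.8,0,0,0],[0,0,-0.8,0,0,0],[0,-0.6,-0.5,0,0,0],[0,-0.6,0,0,0,0],[0,0,0,0,0,0],[0,0,0,0,0,0],[0,0,0,0,0,0],[0,0,0,0,0,0]]
  ]
}}

```text
clock: 18.17
position: [0.5405, 0.0479, 0.1868]
ee_rot: [-0.036, 0.999, 0.0, -0.0]
ft_force: [0.5, 0.8, -0.3]
grip_width: -0.001
grasp_force: 0.0
```

Run:
```python
from h import *
w=camera('wrist')[:,:,::-1];s=camera('scene')[:,:,::-1]
cv2.imwrite('pics/a8.png',np.hstack([cv2.resize(w[80:260,160:400],(400,300)),cv2.resize(s[150:240,220:340],(400,300),interpolation=2)]))
```

```text
(no output)
```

View pics/a8.png

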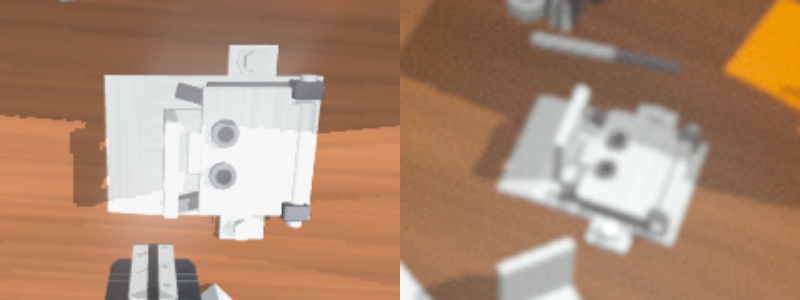

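The leaf lies shut over the plain leg, with the drilled leg standing just outside it and the neighbouring things untouched.

```bash
python3 -c "
from workcell import *
print(hand_in())"
```

```text
the job is handed in; nothing more can be done
None
```

The job is handed in at about 18 s: the cleat is tipped onto its plain leg and fully home against the jig's end stop, the leaf is shut over it, and the final pictures show no bystander near the jig disturbed.

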